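# Reload fan parts from the supply rack onto the line rack in reverse order

## Robot

A 6-joint arm with a two-finger parallel gripper is mounted at the origin on the work surface. World frame = base frame: x ahead of the robot, y to its left, z up, the work surface at z = 0. Lengths are in m, angles in rad, forces in N, time in s.
With the tool pointing down it reaches from about 0.4 to 0.825 m from the base axis. Payload 7 kg.
Tool frame: the origin (TCP) lies between the finger pads; the fingertips stand 17 mm ahead of it and the grasp point (between the pads) lies 2 mm behind it; x points along the fingers, z is the direction in which the jaws open and shut, and the axes are right-handed (so a half turn about x gives the same grasp; the last joint's range is limited). The gripper opens to 88 mm and grips with 3 to 60 N. Pads are 19 mm wide; open, the fingers measure 130 mm over their backs; the gripper's body (78 mm by 193 mm) begins 47 mm behind the grasp point.
Start: joints at [1.405, 0.359, 0.012, 0, -1.224, -0.288], TCP at [0.296, 0.607, 0.244] pointing down, gripper open.
Joint ranges: [-3.07, 3.07], [-1.43, 2.12], [-1.02, 1.25], [-3.03, 1.67], [-3.05, -0], [-3.03, 3.03]. Speed limits (rad/s): [2.39, 2.39, 3.01, 3.14, 3.14, 3.14].

## Interface

Orientations are given as [roll, pitch, yaw] about the fixed x, y, z axes, in that order (R = Rz(yaw) Ry(pitch) Rx(roll)).
In Python, from station import * gives the robot as it stands.
- The arm moves only by the tool step_arm, never from a script. Its argument "deltas" is a list of rows, each a list of 5 numbers: the shift along the tool's x, y, z in cm, then the turn about the tool's x in degrees, then the closure, from 0 (fully open) to 1 (shut). In form: [[dx, dy, dz, roll, fingers], ...]. A call has exactly 10 rows; each row is the pose to reach, as a shift and turn from the pose commanded when the call began, along the tool's axes at that moment; what a row does not reach only later rows make up. A row lasts 1/12 s, in which the tool goes at most 41.7 mm and 7.16 degrees, less where a joint would pass 70% of its speed; a pose out of reach is approached as far as the arm can. A call with a gripper value outside its range is refused whole. The fingers move at their own pace and stop on an object; "squeeze" is the grip in N (left out, the last holds). Time passes only in rows, so rows that repeat a pose let the fingers close, or fill a call up. It gives the time, the measured TCP pose, the force and the opening at its end, in the units of the state.
- get_state(): the state, without advancing time (a new reading comes with each control period).
- grab_frame(name): name is "side" or "top"; returns a dict with "pixels" (384x512x3 uint8, red, green, blue), "range_z" (384x512 float32, m along the optical axis (not along the pixel's ray), 0 where there is no reading), "fx", "fy", "cx", "cy" (pixels), "view" (4x4, takes a point from world to camera coordinates). Camera axes: x right, y down, z forward; pixel columns grow to the right and rows downward; lengths in m; the calibration is good to about 2 mm. A picture is of the moment at which its call begins.
- job_done(): hands the job in, once; it reports no verdict.
Trained networks look in the newest picture that a camera, given by its name, has taken for a name from the list of things; names that differ only in an ending like _2 or _b are one class to them, and where a whole thing is asked for, a point or a joint stands for the part that bears it (a point fixed in the world has none). Each returns a list of dicts, best first, with "conf" (0 to 1); they miss things now and then, are a little off and sometimes report something else, mostly with a low value. They report only what shows in the picture. A call takes as long as a camera call. They do not tell look-alikes from the thing itself.
- boxes_of(thing, camera): "extent" ([left, top, right, bottom] in pixels, round what is visible of it).
- masks_of(thing, camera): "mask" (384x512 bool, what is visible of it) and "extent" ([left, top, right, bottom] in pixels, round what is visible of it).
The state is a dict: "t": time; "q": joint angles; "qd": joint speeds; "joint_efforts": joint torques, N m; "eef_pos": TCP position; "ee_rot": TCP orientation; "force": force on the tool from outside, world axes, zero at the start; "moment": the same for the moment, N m; "width": finger opening in m.
Only numpy, scipy, OpenCV 4.12 (cv2) and the standard library are available. Lean on these libraries where they do the work, as an engineer would, in place of code of your own. Each camera call takes 0.05 s, during which the arm holds its last target.

## Task

Move the four fan parts one by one from the plywood supply rack to the aluminium line rack, in reverse order: the part that starts leftmost on the supply rack goes into the rightmost bay, the second from the left into the second from the right, and so on (left and right as seen from the robot). Set each part down gently, not dropped, standing upright and flat on the floor of its bay and near the middle of it, and let go of it.

Things in the scene. Friction and masses are not known exactly. Their poses are not given: they have to be found in the camera images.
- motor: Small fan motor: dark steel can, 46 mm diameter, 36 mm high, with a 28 mm brass boss (4 mm high) and an 8 mm shaft standing up from its top to 62 mm; about 0.26 kg. Origin: centre of its underside, z up. It stands on its seat plate, turned at most 0.2 rad from the rack. Grip the can.
- capacitor: Run capacitor: black plastic block 30 (x) x 46 (y) x 36 mm high, with two brass tabs on top up to 44 mm; about 0.08 kg. Origin: centre of its underside, z up. It stands on its seat plate, turned at most 0.2 rad from the rack. Grip it across its 30 mm.
- wheel: Blower wheel: white plastic cup-shaped wheel open at the top, 48 mm diameter, 36 mm high, with a hub and eight vanes inside; about 0.06 kg. Origin: centre of its underside, z up. It stands on its seat plate, turned at most 0.2 rad from the rack. Grip it round the outside.
- bracket: Motor bracket: steel U channel open at the top, 44 (x) x 46 (y) x 36 mm high; its two upright flanges, 4 mm thick, face +x and -x; about 0.14 kg. Origin: centre of its underside, z up. It stands on its seat plate, turned at most 0.2 rad from the rack. Grip it across the outsides of the flanges (44 mm).
- seat_motor: The motor's own starting seat: flat light grey plate 76 (x) x 64 (y) x 6 mm, fixed on the supply rack, in one of its four places; the motor stands on it at the start. The four seats look alike and never move, so this one shows where the motor came from. Origin: centre of its underside; axes parallel to the supply rack's.
- seat_capacitor: The capacitor's own starting seat: flat light grey plate 76 (x) x 64 (y) x 6 mm, fixed on the supply rack, in one of its four places; the capacitor stands on it at the start. The four seats look alike and never move, so this one shows where the capacitor came from. Origin: centre of its underside; axes parallel to the supply rack's.
- seat_wheel: The blower wheel's own starting seat: flat light grey plate 76 (x) x 64 (y) x 6 mm, fixed on the supply rack, in one of its four places; the blower wheel stands on it at the start. The four seats look alike and never move, so this one shows where the blower wheel came from. Origin: centre of its underside; axes parallel to the supply rack's.
- seat_bracket: The bracket's own starting seat: flat light grey plate 76 (x) x 64 (y) x 6 mm, fixed on the supply rack, in one of its four places; the bracket stands on it at the start. The four seats look alike and never move, so this one shows where the bracket came from. Origin: centre of its underside; axes parallel to the supply rack's.
- supply_rack: Fixed plywood board 100 (x) x 300 (y) x 20 mm, end cheeks 34 mm high. Front or back of the two racks, about 180 mm apart. Origin: centre of underside; +y the left end seen from the robot, +x away from it, yaw within 0.2 rad. Seats on its top (z = 20 mm) at y = +105, +35, -35, -105 mm; the parts' feet at z = 26 mm. The row is close: grip with the fingers fore and aft (along x).
- line_rack: Fixed aluminium bar 100 (x) x 284 (y) mm, empty at first. Origin: centre of underside; +y the left end seen from the robot, +x away from it, yaw within 0.2 rad. Bay centres x = 0, y = +105, +35, -35, -105 mm, floors at z = 20 mm. Bays 66 mm wide between blue dividers rising 10 mm over the floor; front and back lips 3 mm. Set parts in with the fingers fore and aft (along x).
Mind the look-alikes: they are no part of the job. Leave any turquoise look-alike of the capacitor alone.

How it is judged:
By the outcome, as a careful person would: the job done as asked, in the order asked, and still so for the second after the job is handed in, with the robot touching nothing.
It also fails if it takes over 96 s, if anything falls off the work surface, if the arm or the gripper's body presses on something with over 40 N, if the wrist force passes 120 N, or if a joint passes its speed limit or range.

## Working session

There is one attempt and no reset: what is moved stays moved. The work goes in short steps, Python scripts to look and compute and a tool call to move; the robot and the scene stay as the last step left them, time stands still between calls to the robot, and variables do not carry over. Pictures are saved under pics/ and viewed, and the job is handed in when it is done.

Besides the shell and the picture viewer there is one more tool, called after "Call:" in YAML: its name, and indented under it one key for each argument. step_arm: Moves the arm, as the interface text tells. Its arguments: {"type":"object","properties":{"deltas":{"type":"array"},"squeeze":{"type":"number"}},"required":["deltas"]}

```bash
mkdir -p pics; ls; python3 - <<'E'
from station import *
import cv2,numpy as np
s=get_state();print({k:np.round(v,3) for k,v in s.items()})
for n in("top","side"):
    f=grab_frame(n);cv2.imwrite(f"pics/{n}0.png",f["pixels"][:,:,::-1]);print(n,f["fx"],f["cx"],f["cy"],np.round(f["view"],3).tolist())
E
```

```text
pics
{'t': np.float64(0.0), 'q': array([ 1.405,  0.359,  0.011, -0.   , -1.224, -0.288]), 'qd': array([ 0.002,  0.001,  0.   , -0.001,  0.001,  0.   ]), 'joint_efforts': array([-1.0000e-03, -5.8272e+01,  2.9306e+01,  6.9970e+00,  7.0000e-03,
       -0.0000e+00]), 'eef_pos': array([0.296, 0.606, 0.243]), 'ee_rot': array([ 0.111,  1.569, -1.914]), 'force': array([-0.844,  0.307,  0.677]), 'moment': array([-0.029,  0.025, -0.024]), 'width': np.float64(0.088)}
top 490.0854891178005 251.4476146312591 192.00223412948517 [[-0.017, -1.0, 0.005, 0.028], [-0.997, 0.016, -0.08, 0.512], [0.08, -0.006, -0.997, 0.885], [0.0, 0.0, 0.0, 1.0]]
side 397.45893379418766 255.23599873752474 183.68021079722723 [[-0.992, -0.128, -0.006, 0.518], [-0.08, 0.658, -0.749, 0.053], [0.1, -0.743, -0.662, 0.769], [0.0, 0.0, 0.0, 1.0]]
```

View pics/top0.png

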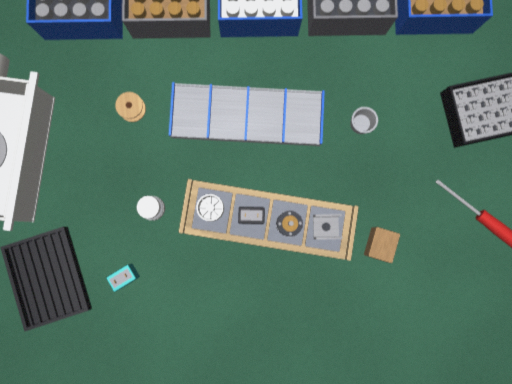

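View pics/side0.png

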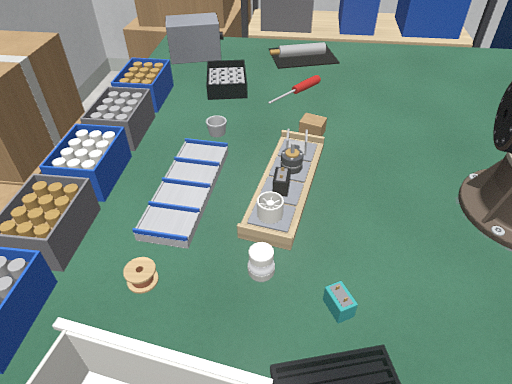

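The top view has +x up and +y left. On the supply rack, from the left, I see the wheel (210,208), capacitor (252,215), motor (290,223) and bracket (327,227). The line rack (247,113) lies behind it and is empty. The turquoise decoy is at (121,278). Next I measure poses.

```bash
cat > h.py <<'E'
from station import *
import cv2,numpy as np
def cloud(f):
    z=f["range_z"];v,u=np.mgrid[0:384,0:512]
    P=np.stack([(u-f["cx"])/f["fx"]*z,(v-f["cy"])/f["fy"]*z,z,np.ones_like(z)],-1)
    W=(P@np.linalg.inv(f["view"]).T)[...,:3]; W[z==0]=np.nan
    return W
def rect(p):
    (c,(w,h),a)=cv2.minAreaRect((p*1000).astype(np.float32))
    return np.round(c,1),np.round((w,h),1),round(a,2)
E
python3 - <<'E'
from h import *
for cam in("top","side"):
    f=grab_frame(cam);W=cloud(f)
    for n in("motor","capacitor","wheel","bracket","seat_motor","supply_rack","line_rack"):
        for m in masks_of(n,cam)[:5]:
            p=W[m["mask"]];p=p[~np.isnan(p[:,0])]
            if len(p)<5: continue
            zt=np.percentile(p[:,2],98)
            q=p
            print(cam,n,round(m["conf"],2),np.round(m["extent"]),len(p),"z",np.round(np.percentile(p[:,2],[2,50,98])*1000),"rect",*rect(q[:,:2]))
E
```

```text
top motor 0.59 [276. 212. 301. 237.] 511 z [57. 62. 85.] rect [453.4 -45.2] [42.3 44.6] 89.04
top capacitor 0.79 [240. 210. 268. 224.] 475 z [24. 61. 64.] rect [469.2  21.2] [51.3 31.9] 88.6
top capacitor 0.67 [230. 194. 271. 242.] 965 z [19. 25. 28.] rect [467.9  24.1] [65.9 78.5] 80.87
top capacitor 0.63 [104. 263. 142. 292.] 516 z [ 2. 35. 39.] rect [361.9 256.9] [33.6 46.4] 31.52
top wheel 0.65 [195. 195. 221. 221.] 589 z [26. 38. 63.] rect [482.8  94.6] [47.1 46. ] 44.2
top bracket 0.68 [313. 215. 341. 241.] 627 z [26. 29. 62.] rect [ 445.7 -114. ] [46.9 42.3] 89.29
top seat_motor 0.69 [267. 198. 310. 246.] 927 z [21. 25. 49.] rect [455.5 -45.5] [65.3 76.9] 80.56
top seat_motor 0.58 [229. 193. 270. 240.] 1028 z [20. 25. 58.] rect [467.6  24.8] [65.9 76.9] 80.18
top supply_rack 0.73 [179. 183. 362. 262.] 3491 z [15. 19. 34.] rect [461.9 -10.2] [316.  102.5] 79.99
top supply_rack 0.42 [230. 193. 270. 240.] 940 z [21. 25. 28.] rect [467.3  23.8] [64.4 76.5] 80.2
top line_rack 0.87 [171.  80. 323. 149.] 8420 z [ 6. 19. 30.] rect [663.1  27.6] [296.7 110. ] 85.58
top line_rack 0.39 [
[... 572 characters left out ...]
e wheel 0.27 [262. 177. 304. 206.] 407 z [25. 27. 29.] rect [466.9  24.3] [64.  74.3] 79.66
side bracket 0.76 [285. 129. 308. 154.] 225 z [24. 33. 89.] rect [ 445.5 -105.7] [ 47.3 127.5] 0.25
side seat_motor 0.82 [269. 155. 308. 182.] 317 z [23. 27. 30.] rect [456.6 -33.5] [82.6 79. ] 82.39
side supply_rack 0.71 [268. 157. 310. 183.] 307 z [24. 27. 29.] rect [454.5 -44.5] [63.8 75.7] 79.67
side supply_rack 0.66 [237. 130. 324. 252.] 2597 z [ 1. 22. 37.] rect [461.3 -30.3] [357.5 109.6] 80.19
side supply_rack 0.22 [271. 167. 290. 196.] 447 z [29. 62. 70.] rect [467.2  18. ] [ 34.5 115.5] 4.42
side line_rack 0.96 [131. 137. 228. 249.] 5775 z [ 4. 22. 32.] rect [664.7   4.6] [328.6 116.2] 85.95
```

```bash
python3 - <<'E'
from h import *
f=grab_frame("top");im=f["pixels"][:,:,::-1][70:270,160:370]
cv2.imwrite("pics/crop0.png",cv2.resize(im,None,fx=3.6,fy=3,interpolation=cv2.INTER_CUBIC)[:, :800])
W=cloud(f)
# line rack floor & lips: blue dividers colour
h=cv2.cvtColor(f["pixels"],cv2.COLOR_RGB2HSV)
m=(h[...,0]>100)&(h[...,0]<125)&(h[...,1]>150)&(np.arange(384)[:,None]>75)&(np.arange(384)[:,None]<150)&(np.arange(512)>160)&(np.arange(512)<335)
n,l,st,c=cv2.connectedComponentsWithStats(m.astype(np.uint8))
for i in range(1,n):
    if st[i,4]>20:
        p=W[l==i];print(st[i],np.nanmedian(p,axis=0).round(4),rect(p[~np.isnan(p[:,0])][:,:2]))
E
```

```text
[169  82   5  53  97] [0.6745 0.1663 0.0288] (array([674.8, 165.9]), array([  5.3, 106. ]), 87.6)
[320  90   4  54 109] [ 0.6495 -0.1129  0.0287] (array([ 655.1, -113.7]), array([  5.2, 108.6]), 84.72)
```

```bash
python3 - <<'E'
from h import *
for cam in("top","side"):
    f=grab_frame(cam);W=cloud(f)
    for n,xy in dict(motor=(453,-45),capacitor=(469,23),wheel=(482.8,95),bracket=(446,-114)).items():
        near=np.hypot(W[...,0]*1000-xy[0],W[...,1]*1000-xy[1])<36
        for lo,hi in((.055,.066),):
            m=near&(W[...,2]>lo)&(W[...,2]<hi)
            p=W[m];print(cam,n,len(p),*rect(p[:,:2]), (p[:,:2].mean(0)*1000).round(1), "z",np.percentile(p[:,2],[5,50,95]).round(4))
            if n in("capacitor","bracket"):
              # angle by min-area with trimmed extents
              best=[]
              for a in np.radians(np.arange(-25,20,.5)):
                R=np.array([[np.cos(a),np.sin(a)],[-np.sin(a),np.cos(a)]]);q=p[:,:2]@R.T
                e=np.percentile(q,[3,97],axis=0);d=e[1]-e[0];best.append((d[0]*d[1],np.degrees(a),d*1000,(R.T@e.mean(0))*1000))
              print("   ",sorted(best,key=lambda t:t[0])[:3])
E
```

```text
top motor 467 [453. -46.] [44.2 44. ] 88.92 [452.2 -45.8] z [0.0585 0.0615 0.0654]
top capacitor 440 [468.3  21.3] [45.9 30.1] 88.57 [468.4  21. ] z [0.0582 0.0609 0.0635]
    [(np.float64(0.0012114914477674643), np.float64(-6.000000000000001), array([28.06783398, 43.16298325]), array([468.50517796,  21.00255841])), (np.float64(0.0012119322852474587), np.float64(-5.0), array([28.04466036, 43.21436843]), array([468.40887343,  20.98263189])), (np.float64(0.0012144265528715764), np.float64(-4.5), array([28.10173424, 43.21535968]), array([468.42376084,  20.97638497]))]
top wheel 167 [482.6  94.3] [47.5 45.9] 89.15 [482.9  94.8] z [0.0555 0.0601 0.0628]
top bracket 128 [ 446.1 -114.1] [44.1 46.1] 0.55 [ 444.9 -116. ] z [0.0582 0.0607 0.0633]
    [(np.float64(0.001919484632057435), np.float64(1.0), array([43.54620193, 44.07926632]), array([ 446.00539811, -114.79513965])), (np.float64(0.0019215636168784344), np.float64(1.5000000000000002), array([43.54227185, 44.13099122]), array([ 445.89598642, -114.7197397 ])), (np.float64(0.0019218534903409031), np.float64(-0.5), array([43.7063873, 43.97
[... 502 characters left out ...]
09089579243675), np.float64(-1.5000000000000002), array([28.19373379, 42.24020014]), array([467.75094338,  22.46712382]))]
side wheel 283 [483.4  94.8] [45.6 47.9] 31.37 [482.9  95.6] z [0.0558 0.0603 0.064 ]
side bracket 64 [ 445.5 -115.1] [43.9 49. ] 0.4 [ 444.7 -110.2] z [0.0564 0.0635 0.0647]
    [(np.float64(0.0019512970836893361), np.float64(1.5000000000000002), array([43.21617199, 45.15201124]), array([ 445.52008481, -113.89923451])), (np.float64(0.0019580920485863127), np.float64(1.0), array([43.38992062, 45.12780896]), array([ 445.4654468 , -114.00740678])), (np.float64(0.001960758035283872), np.float64(2.0), array([43.14849642, 45.44209412]), array([ 445.52287742, -113.92661104]))]
```

View pics/crop0.png

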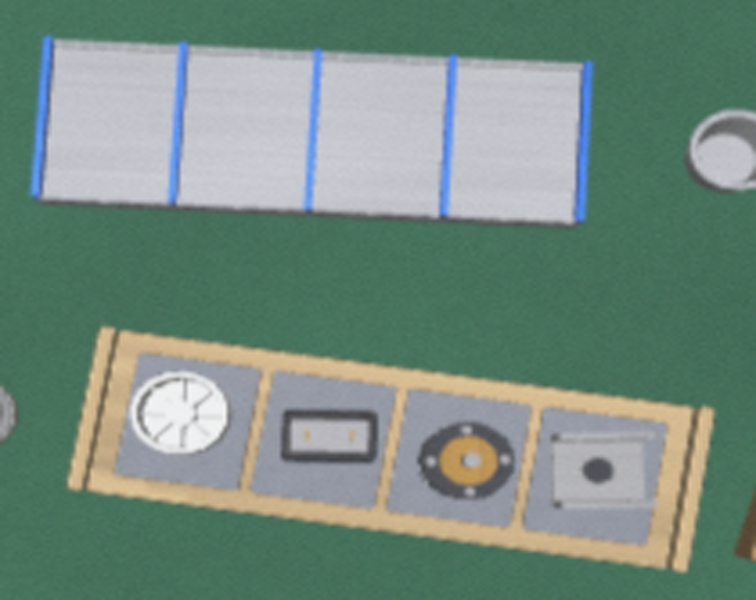

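```bash
cat >> h.py <<'E'
from scipy.spatial.transform import Rotation as Ro
def go(x,y,z,yawdeg,s=None):
    """deltas (cm, deg) from now to TCP x,y,z (m) with jaw axis along rack x at yaw"""
    s=s or get_state();R=Ro.from_euler("xyz",s["ee_rot"]).as_matrix()
    d=R.T@(np.array([x,y,z])-s["eef_pos"])*100
    jz=R[:,2];cur=np.degrees(np.arctan2(jz[1],jz[0]))
    sgn=-1 # tool x is down: +roll lowers world yaw
    dy=((yawdeg-cur+90)%180)-90
    print("t",round(float(s["t"]),2),"pos",np.round(s["eef_pos"],4),"jawyaw",round(cur,2),"xaxis",np.round(R[:,0],3),"q1,q6",np.round(s["q"][[0,5]],2),"F",np.round(s["force"],1),"w",round(float(s["width"]),4))
    print(" -> deltas",np.round(d,2),"roll",round(sgn*dy,2))
E
python3 - <<'E'
from h import *
go(.483,.0948,.15,-9.7)
E
```

```text
t 1.05 pos [0.2959 0.6067 0.2436] jawyaw -116.0 xaxis [-0.  0. -1.] q1,q6 [ 1.41 -0.29] F [-0.2 -0.8 -0.1] w 0.0879
 -> deltas [ 9.36 39.26 37.8 ] roll 73.7
```

Call:
step_arm:
  deltas:
    - [0.6,2,2,4,0]
    - [1.2,5,5,9,0]
    - [1.8,8.5,8,14,0]
    - [2.4,12,11.5,19,0]
    - [3,15.5,15,25,0]
    - [3.6,19,18.5,31,0]
    - [4.2,22.5,21.5,37,0]
    - [4.8,26,25,43,0]
    - [5.4,29.5,28.5,49,0]
    - [6,33,31.8,55,0]

```text
t: 1.88
eef_pos: [0.4334, 0.2289, 0.191]
ee_rot: [-2.47, 1.57, 0.824]
force: [0.2, 0.1, 0.2]
width: 0.0875
```

```bash
python3 - <<'E'
from h import *
go(.483,.0948,.11,-9.7)
E
```

```text
t 1.88 pos [0.4334 0.2289 0.191 ] jawyaw -171.27 xaxis [ 0.001  0.001 -1.   ] q1,q6 [ 0.89 -0.74] F [0.2 0.1 0.2] w 0.0875
 -> deltas [ 8.09 14.01 -2.86] roll 18.43
```

```bash
cat >> h.py <<'E'
import json
def Rt(yaw):
    a=np.radians(yaw);x=np.array([0,0,-1.]);z=np.array([np.cos(a),np.sin(a),0]);return np.stack([x,np.cross(z,x),z],1)
def load(): return json.load(open("cmd.json"))
def sent(dx,dy,dz,roll):
    p,yaw=load();p=np.array(p)+Rt(yaw)@np.array([dx,dy,dz])/100
    json.dump([p.tolist(),yaw-roll],open("cmd.json","w"))
def plan(x,y,z,yawdeg):
    p,yaw=load();d=Rt(yaw).T@(np.array([x,y,z])-p)*100;dy=((yawdeg-yaw+90)%180)-90
    s=get_state();R=Ro.from_euler("xyz",s["ee_rot"]).as_matrix()
    print("t",round(float(s["t"]),2),"cmd",np.round(p,4),round(yaw,2),"meas",np.round(s["eef_pos"],4),round(float(np.degrees(np.arctan2(R[1,2],R[0,2]))),2),"F",np.round(s["force"],1),"w",round(float(s["width"]),4))
    print("  deltas",np.round(d,2),"roll",round(-dy,2))
E
echo '[[0.296,0.607,0.244],-116.0]' > cmd.json
python3 - <<'E'
from h import *
sent(6,33,31.8,55)
plan(.483,.0948,.11,-9.7)
E
```

```text
t 1.88 cmd [0.4532 0.1765 0.184 ] -171.0 meas [0.4334 0.2289 0.191 ] -171.27 F [0.2 0.1 0.2] w 0.0875
  deltas [ 7.4   8.54 -1.66] roll 18.7
```

Call:
step_arm:
  deltas:
    - [1,2.5,-0.5,5,0]
    - [2,5,-1,10,0]
    - [3,7,-1.4,15,0]
    - [4.2,8.5,-1.7,18.7,0]
    - [5.4,8.5,-1.7,18.7,0]
    - [6.5,8.5,-1.7,18.7,0]
    - [7.4,8.5,-1.7,18.7,0]
    - [7.4,8.5,-1.7,18.7,0]
    - [7.4,8.5,-1.7,18.7,0]
    - [7.4,8.5,-1.7,18.7,0]

```text
t: 2.72
eef_pos: [0.4636, 0.1498, 0.1173]
ee_rot: [-2.622, 1.57, 0.351]
force: [0.1, 0.9, 0.3]
width: 0.0874
```

```bash
python3 - <<'E'
from h import *
sent(7.4,8.5,-1.7,18.7)
plan(.483,.0948,.048,-9.7)
E
```

```text
t 2.72 cmd [0.4833 0.0952 0.11  ] -189.7 meas [0.4636 0.1498 0.1173] 170.34 F [0.1 0.9 0.3] w 0.0874
  deltas [6.2  0.05 0.02] roll -0.0
```

Call:
step_arm:
  deltas:
    - [0,0,0,0,0]
    - [0,0,0,0,0]
    - [0,0,0,0,0]
    - [0,0,0,0,0]
    - [0,0,0,0,0]
    - [0,0,0,0,0]
    - [0,0,0,0,0]
    - [0,0,0,0,0]
    - [0,0,0,0,0]
    - [0,0,0,0,0]

```text
t: 3.55
eef_pos: [0.4633, 0.1494, 0.1167]
ee_rot: [-2.354, 1.571, 0.618]
force: [-1.2, -0.9, -1.1]
width: 0.0878
```

```bash
python3 - <<'E'
from h import *
plan(.483,.0948,.048,-9.7)
E
```

```text
t 3.55 cmd [0.4833 0.0952 0.11  ] -189.7 meas [0.4633 0.1494 0.1167] 170.3 F [-1.2 -0.9 -1.1] w 0.0878
  deltas [6.2  0.05 0.02] roll -0.0
```

```bash
echo '[[0.4633,0.1494,0.1167],-189.7]' > cmd.json; python3 - <<'E'
from h import *
plan(.483,.0948,.048,-9.7)
E
```

```text
t 3.55 cmd [0.4633 0.1494 0.1167] -189.7 meas [0.4633 0.1494 0.1167] 170.3 F [-1.2 -0.9 -1.1] w 0.0878
  deltas [ 6.87  5.05 -2.86] roll -0.0
```

Call:
step_arm:
  deltas:
    - [0,2,-1.1,0,0]
    - [0,4,-2.3,0,0]
    - [0.2,5.05,-2.9,0,0]
    - [1.5,5.05,-2.9,0,0]
    - [3,5.05,-2.9,0,0]
    - [4.5,5.05,-2.9,0,0]
    - [5.8,5.05,-2.9,0,0]
    - [6.5,5.05,-2.9,0,0]
    - [6.9,5.05,-2.9,0,0]
    - [6.9,5.05,-2.9,0,0]

```text
t: 4.38
eef_pos: [0.483, 0.0946, 0.0471]
ee_rot: [0.76, 1.569, -2.551]
force: [-0.7, 0.4, 0.6]
width: 0.0878
```

```bash
python3 - <<'E'
from h import *
sent(6.9,5.05,-2.9,0)
plan(.483,.0948,.048,-9.7)
E
```

```text
t 4.38 cmd [0.4834 0.0947 0.0477] -189.7 meas [0.483  0.0946 0.0471] 170.3 F [-0.7  0.4  0.6] w 0.0878
  deltas [-0.03  0.    0.04] roll -0.0
```

Call:
step_arm:
  deltas:
    - [0,0,0,0,1]
    - [0,0,0,0,1]
    - [0,0,0,0,1]
    - [0,0,0,0,1]
    - [0,0,0,0,1]
    - [0,0,0,0,1]
    - [0,0,0,0,1]
    - [0,0,0,0,1]
    - [-0.2,0,0,0,1]
    - [-1,0,0,0,1]
  squeeze: 12

```text
t: 5.22
eef_pos: [0.4825, 0.0943, 0.057]
ee_rot: [0.657, 1.568, -2.654]
force: [-1.4, 0.7, -0.1]
width: 0.0482
```

```bash
python3 - <<'E'
from h import *
sent(-1,0,0,0)
c=np.array([.665,.0261]);a=np.radians(-4.1)
for y in (.105,.035,-.035,-.105): print(y,c+y*np.array([-np.sin(a),np.cos(a)]))
x,y=c-.105*np.array([-np.sin(a),np.cos(a)])
plan(x,y,.115,-4.1)
E
```

```text
0.105 [0.67250723 0.13083128]
0.035 [0.66750241 0.06101043]
-0.035 [ 0.66249759 -0.00881043]
-0.105 [ 0.65749277 -0.07863128]
t 5.22 cmd [0.4834 0.0947 0.0577] -189.7 meas [0.4825 0.0943 0.057 ] 170.28 F [-1.4  0.7 -0.1] w 0.0482
  deltas [ -5.73  14.16 -20.08] roll -5.6
```

Call:
step_arm:
  deltas:
    - [-2,0,0,0,1]
    - [-4.5,0,-0.5,0,1]
    - [-5.7,1.2,-1.8,-1,1]
    - [-5.7,3.2,-4.7,-2,1]
    - [-5.7,5.2,-7.6,-3,1]
    - [-5.7,7.2,-10.5,-4,1]
    - [-5.7,9.2,-13.4,-5,1]
    - [-5.7,11.2,-16.2,-5.6,1]
    - [-5.7,13,-18.5,-5.6,1]
    - [-5.7,14.2,-20.1,-5.6,1]

```text
t: 6.05
eef_pos: [0.659, -0.0814, 0.115]
ee_rot: [1.987, 1.57, -1.228]
force: [1.1, 0.4, -0.4]
width: 0.0478
```

```bash
python3 - <<'E'
from h import *
sent(-5.7,14.2,-20.1,-5.6)
plan(.6575,-.0786,.0435,-4.1)
f=grab_frame("top");cv2.imwrite("pics/t1.png",f["pixels"][:,:,::-1])
E
```

```text
t 6.05 cmd [ 0.6576 -0.0791  0.1147] -184.1 meas [ 0.659  -0.0814  0.115 ] 175.84 F [ 1.1  0.4 -0.4] w 0.0478
  deltas [ 7.12 -0.05  0.01] roll -0.0
```

View pics/t1.png

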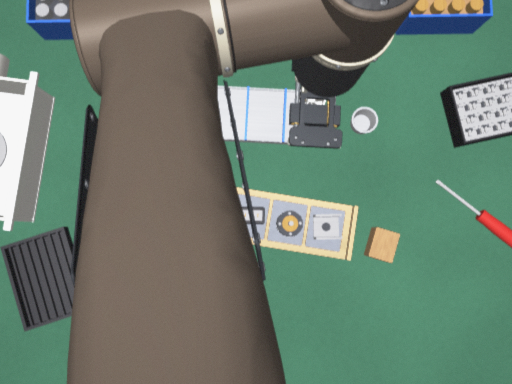

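Call:
step_arm:
  deltas:
    - [1.2,0,0,0,1]
    - [2.6,-0.05,0,0,1]
    - [4,-0.05,0,0,1]
    - [5.2,-0.05,0,0,1]
    - [6.1,-0.05,0,0,1]
    - [6.6,-0.05,0,0,1]
    - [6.9,-0.05,0,0,1]
    - [7.0,-0.05,0,0,1]
    - [7.1,-0.05,0,0,1]
    - [7.1,-0.05,0,0,1]

```text
t: 6.93
eef_pos: [0.6579, -0.0785, 0.0442]
ee_rot: [-2.99, 1.57, 0.081]
force: [-0.1, -0.4, -1.5]
width: 0.0477
```

```bash
python3 - <<'E'
from h import *
sent(7.1,-.05,0,0)
plan(.6575,-.0786,.0422,-4.1)
f=grab_frame("side");im=f["pixels"][120:260,120:340,::-1];cv2.imwrite("pics/s1.png",cv2.resize(im,None,fx=3.5,fy=3.5))
E
```

```text
t 6.93 cmd [ 0.6576 -0.0786  0.0437] -184.1 meas [ 0.6579 -0.0785  0.0442] 175.91 F [-0.1 -0.4 -1.5] w 0.0477
  deltas [0.15 0.   0.01] roll -0.0
```

View pics/s1.png

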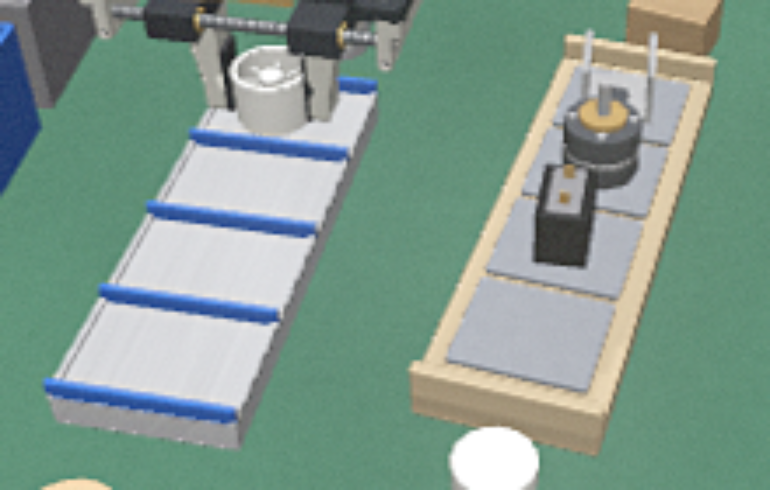

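The wheel is upright in the rightmost bay, just above the floor. I lower it in small steps.

Call:
step_arm:
  deltas:
    - [0.03,0,0,0,1]
    - [0.06,0,0,0,1]
    - [0.09,0,0,0,1]
    - [0.12,0,0,0,1]
    - [0.15,0,0,0,1]
    - [0.18,0,0,0,1]
    - [0.18,0,0,0,1]
    - [0.18,0,0,0,1]
    - [0.18,0,0,0,1]
    - [0.18,0,0,0,1]

```text
t: 7.82
eef_pos: [0.6576, -0.0786, 0.042]
ee_rot: [2.95, 1.571, -0.263]
force: [-0.4, -0.2, 0.7]
width: 0.0481
```

```bash
python3 - <<'E'
from h import *
sent(.18,0,0,0)
plan(.6575,-.0786,.0422,-4.1)
E
```

```text
t 7.82 cmd [ 0.6576 -0.0786  0.0419] -184.1 meas [ 0.6576 -0.0786  0.042 ] 175.9 F [-0.4 -0.2  0.7] w 0.0481
  deltas [-0.03  0.    0.01] roll -0.0
```

Call:
step_arm:
  deltas:
    - [0.03,0,0,0,1]
    - [0.05,0,0,0,1]
    - [0.05,0,0,0,1]
    - [0.08,0,0,0,1]
    - [0.08,0,0,0,1]
    - [0.1,0,0,0,1]
    - [0.1,0,0,0,1]
    - [0.1,0,0,0,1]
    - [0.1,0,0,0,1]
    - [0.1,0,0,0,1]

```text
t: 8.65
eef_pos: [0.6576, -0.0786, 0.0419]
ee_rot: [2.9, 1.57, -0.313]
force: [-3.3, 1.6, 8.1]
width: 0.0478
```

```bash
python3 - <<'E'
from h import *
sent(.1,0,0,0)
plan(.6575,-.0786,.0422,-4.1)
E
```

```text
t 8.65 cmd [ 0.6576 -0.0786  0.0409] -184.1 meas [ 0.6576 -0.0786  0.0419] 175.92 F [-3.3  1.6  8.1] w 0.0478
  deltas [-0.13  0.    0.01] roll -0.0
```

Contact at 8 N, which puts the floor 6 mm below the pick height, as expected. I ease off and release.

Call:
step_arm:
  deltas:
    - [-0.05,0,0,0,1]
    - [-0.08,0,0,0,0.45]
    - [-0.08,0,0,0,0.35]
    - [-0.08,0,0,0,0]
    - [-0.08,0,0,0,0]
    - [-0.08,0,0,0,0]
    - [-0.5,0,0,0,0]
    - [-2,0,0,0,0]
    - [-4.5,0,0,0,0]
    - [-7,0,0,0,0]

```text
t: 9.48
eef_pos: [0.6569, -0.0787, 0.111]
ee_rot: [0.234, 1.569, -2.979]
force: [-0.1, 0.8, -0.0]
width: 0.087
```

```bash
python3 - <<'E'
from h import *
sent(-7,0,0,0)
plan(.4682,.0215,.11,-3.5)
f=grab_frame("side");im=f["pixels"][120:260,120:340,::-1];cv2.imwrite("pics/s2.png",cv2.resize(im,None,fx=3.5,fy=3.5))
E
```

```text
t 9.48 cmd [ 0.6576 -0.0786  0.1109] -184.1 meas [ 0.6569 -0.0787  0.111 ] 175.9 F [-0.1  0.8 -0. ] w 0.087
  deltas [ 0.09 -8.63 19.61] roll -0.6
```

View pics/s2.png

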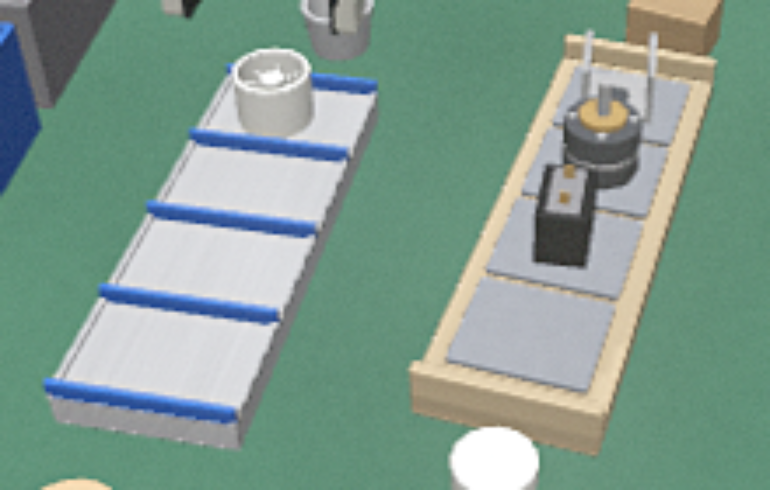

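The wheel stands in the rightmost bay and is released. Next the capacitor.

Call:
step_arm:
  deltas:
    - [0,-1,2.3,-0.6,0]
    - [0,-2.5,5.6,-0.6,0]
    - [0,-4,9,-0.6,0]
    - [0,-5.5,12.4,-0.6,0]
    - [0,-6.9,15.6,-0.6,0]
    - [0,-8,18,-0.6,0]
    - [0,-8.6,19.6,-0.6,0]
    - [0,-8.6,19.6,-0.6,0]
    - [0.4,-8.6,19.6,-0.6,0]
    - [1.6,-8.6,19.6,-0.6,0]

```text
t: 10.37
eef_pos: [0.4702, 0.022, 0.0965]
ee_rot: [-2.739, 1.566, 0.343]
force: [0.9, 0.5, -0.8]
width: 0.0876
```

Call:
step_arm:
  deltas:
    - [1.5,0,0,0,0]
    - [3,0,0,0,0]
    - [4,0,0,0,0]
    - [4.5,0,0,0,0]
    - [4.7,0,0,0,0]
    - [4.7,0,0,0,0]
    - [4.7,0,0,0,0]
    - [4.7,0,0,0,0]
    - [4.7,0,0,0,0]
    - [4.7,0,0,0,0]

```text
t: 11.2
eef_pos: [0.4685, 0.0213, 0.0484]
ee_rot: [-2.646, 1.57, 0.435]
force: [0.4, 0.8, -1.3]
width: 0.0876
```

```bash
python3 - <<'E'
from h import *
sent(1.6,-8.6,19.6,-.6);sent(4.7,0,0,0)
plan(.4682,.0215,.048,-3.5)
f=grab_frame("side");im=f["pixels"][120:260,180:400,::-1];cv2.imwrite("pics/s3.png",cv2.resize(im,None,fx=3.5,fy=3.5))
E
```

```text
t 11.2 cmd [0.4683 0.0212 0.0479] -183.5 meas [0.4685 0.0213 0.0484] 176.5 F [ 0.4  0.8 -1.3] w 0.0876
  deltas [-0.01 -0.03  0.01] roll -0.0
```

View pics/s3.png

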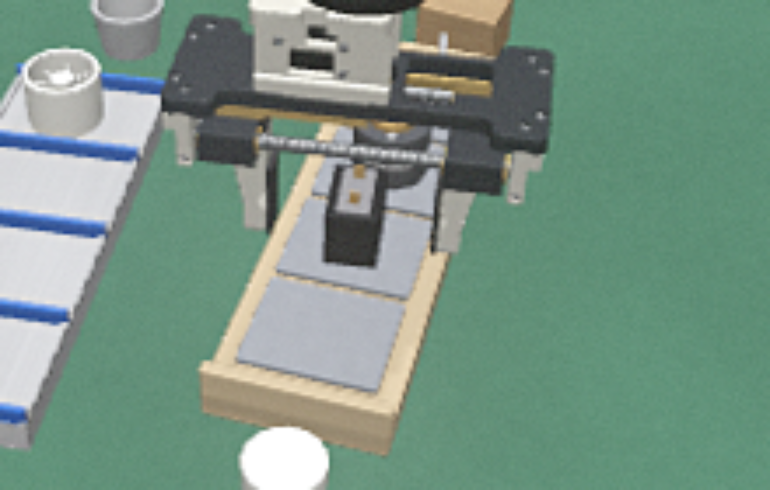

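Call:
step_arm:
  deltas:
    - [0,0,0,0,1]
    - [0,0,0,0,1]
    - [0,0,0,0,1]
    - [0,0,0,0,1]
    - [0,0,0,0,1]
    - [0,0,0,0,1]
    - [0,0,0,0,1]
    - [0,0,0,0,1]
    - [0,0,0,0,1]
    - [0,0,0,0,1]
  squeeze: 12

```text
t: 12.08
eef_pos: [0.4682, 0.0212, 0.0479]
ee_rot: [0.411, 1.571, -2.791]
force: [-0.6, 0.4, 0.0]
width: 0.0299
```

```bash
python3 - <<'E'
from h import *
plan(.6625,-.0088,.115,-4.1)
E
```

```text
t 12.08 cmd [0.4683 0.0212 0.0479] -183.5 meas [0.4682 0.0212 0.0479] 176.5 F [-0.6  0.4  0. ] w 0.0299
  deltas [ -6.71   1.81 -19.57] roll 0.6
```

Call:
step_arm:
  deltas:
    - [-0.6,0,0,0,1]
    - [-2.6,0,0,0,1]
    - [-5,0,-0.8,0.6,1]
    - [-6.3,0.3,-3,0.6,1]
    - [-6.7,0.6,-6.2,0.6,1]
    - [-6.7,0.9,-9.8,0.6,1]
    - [-6.7,1.2,-13.4,0.6,1]
    - [-6.7,1.6,-16.6,0.6,1]
    - [-6.7,1.8,-18.8,0.6,1]
    - [-6.7,1.8,-19.6,0.6,1]

```text
t: 12.92
eef_pos: [0.6655, -0.0096, 0.1145]
ee_rot: [2.195, 1.57, -1.019]
force: [0.2, -0.3, -1.0]
width: 0.0299
```

```bash
python3 - <<'E'
from h import *
sent(-6.7,1.8,-19.6,.6)
plan(.6625,-.0088,.0420,-4.1)
f=grab_frame("side");im=f["pixels"][80:260,120:340,::-1];cv2.imwrite("pics/s4.png",cv2.resize(im,None,fx=3.3,fy=3.3))
E
```

```text
t 12.92 cmd [ 0.6628 -0.0087  0.1149] -184.1 meas [ 0.6655 -0.0096  0.1145] 175.85 F [ 0.2 -0.3 -1. ] w 0.0299
  deltas [7.29 0.01 0.03] roll -0.0
```

View pics/s4.png

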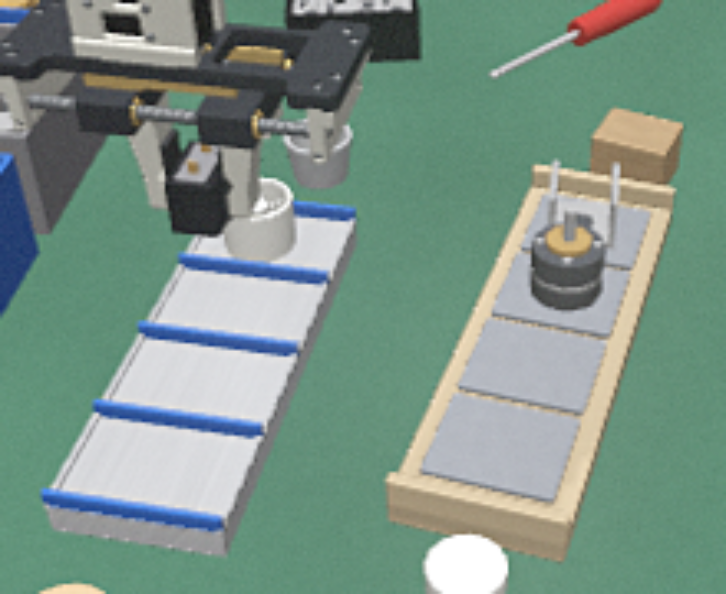

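Call:
step_arm:
  deltas:
    - [0.4,0,0,0,1]
    - [1.4,0,0,0,1]
    - [2.8,0,0,0,1]
    - [4.2,0,0,0,1]
    - [5.4,0,0,0,1]
    - [6.3,0,0,0,1]
    - [6.8,0,0,0,1]
    - [7,0,0,0,1]
    - [7.1,0,0,0,1]
    - [7.15,0,0,0,1]

```text
t: 13.8
eef_pos: [0.6631, -0.0087, 0.0438]
ee_rot: [-3.043, 1.57, 0.027]
force: [0.5, 0.7, -0.5]
width: 0.03
```

Call:
step_arm:
  deltas:
    - [0.02,0,0,0,1]
    - [0.05,0,0,0,1]
    - [0.08,0,0,0,1]
    - [0.1,0,0,0,1]
    - [0.12,0,0,0,1]
    - [0.14,0,0,0,1]
    - [0.16,0,0,0,1]
    - [0.17,0,0,0,1]
    - [0.17,0,0,0,1]
    - [0.17,0,0,0,1]

```text
t: 14.63
eef_pos: [0.6628, -0.0087, 0.042]
ee_rot: [3.013, 1.571, -0.2]
force: [-1.3, 0.2, 1.5]
width: 0.0301
```

```bash
python3 - <<'E'
from h import *
sent(7.32,0,0,0)
plan(.6625,-.0088,.0420,-4.1)
f=grab_frame("side");im=f["pixels"][80:260,120:340,::-1];cv2.imwrite("pics/s5.png",cv2.resize(im,None,fx=3.3,fy=3.3))
E
```

```text
t 14.63 cmd [ 0.6628 -0.0087  0.0417] -184.1 meas [ 0.6628 -0.0087  0.042 ] 175.91 F [-1.3  0.2  1.5] w 0.0301
  deltas [-0.03  0.01  0.03] roll -0.0
```

View pics/s5.png

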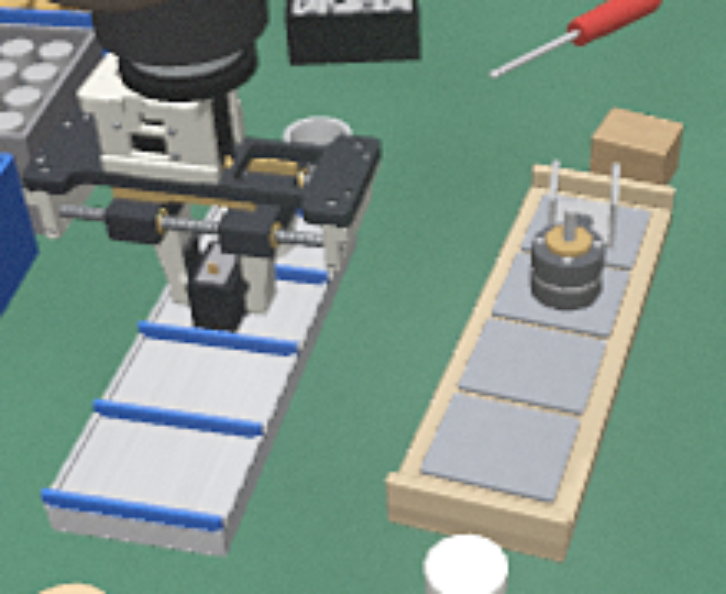

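Call:
step_arm:
  deltas:
    - [0,0,0,0,1]
    - [0,0,0,0,0.6]
    - [0,0,0,0,0.5]
    - [0,0,0,0,0]
    - [0,0,0,0,0]
    - [0,0,0,0,0]
    - [-0.5,0,0,0,0]
    - [-2,0,0,0,0]
    - [-4.5,0,0,0,0]
    - [-7,0,0,0,0]

```text
t: 15.52
eef_pos: [0.6622, -0.0089, 0.112]
ee_rot: [0.347, 1.569, -2.866]
force: [0.6, 0.2, 0.1]
width: 0.0828
```

```bash
python3 - <<'E'
from h import *
sent(-7,0,0,0)
plan(.4525,-.0455,.12,-9.7)
f=grab_frame("side");im=f["pixels"][80:260,120:340,::-1];cv2.imwrite("pics/s6.png",cv2.resize(im,None,fx=3.3,fy=3.3))
E
```

```text
t 15.52 cmd [ 0.6628 -0.0087  0.1117] -184.1 meas [ 0.6622 -0.0089  0.112 ] 175.9 F [0.6 0.2 0.1] w 0.0828
  deltas [-0.83  5.17 20.71] roll 5.6
```

View pics/s6.png

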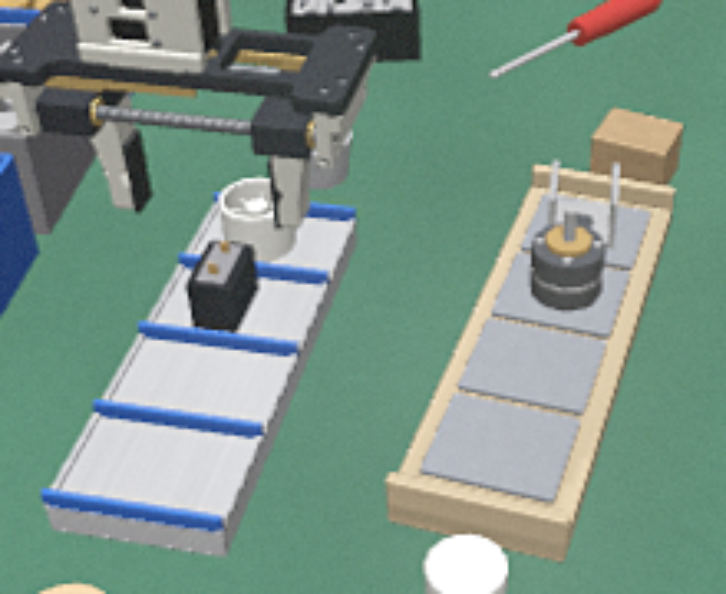

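Call:
step_arm:
  deltas:
    - [-0.3,0.5,2,1,0]
    - [-0.6,1.3,5.2,2,0]
    - [-0.8,2.1,8.6,3,0]
    - [-0.8,3,12,4,0]
    - [-0.8,3.8,15.4,5,0]
    - [-0.8,4.6,18.3,5.6,0]
    - [-0.8,5.2,20,5.6,0]
    - [-0.8,5.2,20.7,5.6,0]
    - [-0.8,5.2,20.7,5.6,0]
    - [-0.8,5.2,20.7,5.6,0]

```text
t: 16.4
eef_pos: [0.4537, -0.0455, 0.1204]
ee_rot: [-2.812, 1.569, 0.161]
force: [1.2, 0.3, 0.1]
width: 0.0876
```

```bash
python3 - <<'E'
from h import *
sent(-.8,5.2,20.7,5.6)
plan(.4525,-.0455,.048,-9.7)
f=grab_frame("side");W=cloud(f);im=f["pixels"][80:260,120:340,::-1];cv2.imwrite("pics/s7.png",cv2.resize(im,None,fx=3.3,fy=3.3))
for xy in((662.5,-8.8),(657.5,-78.6)):
  m=(np.hypot(W[...,0]*1000-xy[0],W[...,1]*1000-xy[1])<34)&(W[...,2]>.048)&(W[...,2]<.06);p=W[m]
  print(len(p),rect(p[:,:2]),np.percentile(p[:,2],[10,50,90]))
E
```

```text
t 16.4 cmd [ 0.4526 -0.0458  0.1197] -189.7 meas [ 0.4537 -0.0455  0.1204] 170.34 F [1.2 0.3 0.1] w 0.0876
  deltas [ 7.17 -0.03  0.02] roll -0.0
254 (array([662.6,  -8.2]), array([47. , 30.4]), 86.48) [0.05176438 0.05718152 0.05860539]
222 (array([657.1, -79.3]), array([45.6, 48.1]), 11.23) [0.04887881 0.05297771 0.05739684]
```

View pics/s7.png

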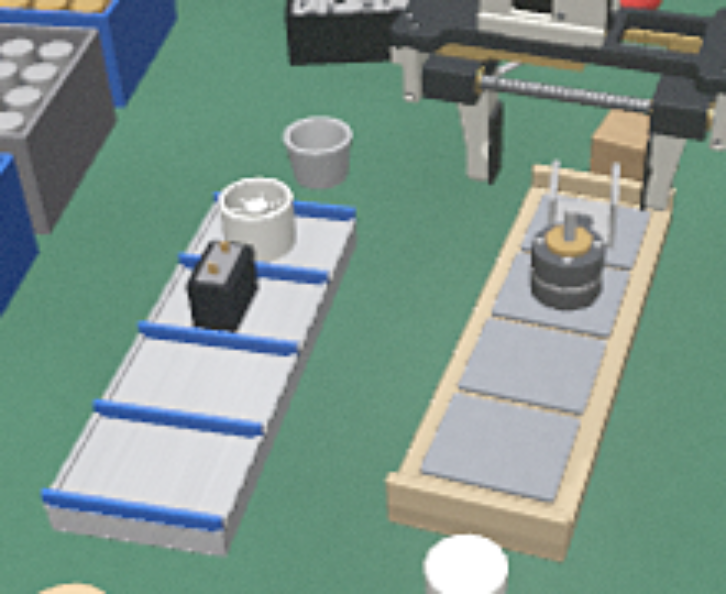

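Call:
step_arm:
  deltas:
    - [0.5,0,0,0,0]
    - [1.8,0,0,0,0]
    - [3.4,0,0,0,0]
    - [5,0,0,0,0]
    - [6.2,0,0,0,0]
    - [6.9,0,0,0,0]
    - [7.2,0,0,0,0]
    - [7.2,0,0,0,0]
    - [7.2,0,0,0,0]
    - [7.2,0,0,0,0]

```text
t: 17.28
eef_pos: [0.4532, -0.0456, 0.0482]
ee_rot: [-2.762, 1.57, 0.21]
force: [0.9, -0.2, -0.5]
width: 0.0876
```

Call:
step_arm:
  deltas:
    - [0,0,0,0,1]
    - [0,0,0,0,1]
    - [0,0,0,0,1]
    - [0,0,0,0,1]
    - [0,0,0,0,1]
    - [0,0,0,0,1]
    - [0,0,0,0,1]
    - [0,0,0,0,1]
    - [0,0,0,0,1]
    - [0,0,0,0,1]
  squeeze: 25

```text
t: 18.12
eef_pos: [0.4524, -0.0458, 0.0477]
ee_rot: [0.407, 1.571, -2.904]
force: [-0.6, 0.7, 2.4]
width: 0.0455
```

```bash
python3 - <<'E'
from h import *
sent(7.2,0,0,0)
plan(.6675,.0610,.115,-4.1)
f=grab_frame("side");im=f["pixels"][80:260,180:400,::-1];cv2.imwrite("pics/s8.png",cv2.resize(im,None,fx=3.3,fy=3.3))
E
```

```text
t 18.12 cmd [ 0.4526 -0.0458  0.0477] -189.7 meas [ 0.4524 -0.0458  0.0477] 170.3 F [-0.6  0.7  2.4] w 0.0455
  deltas [ -6.73 -14.15 -19.38] roll -5.6
```

View pics/s8.png

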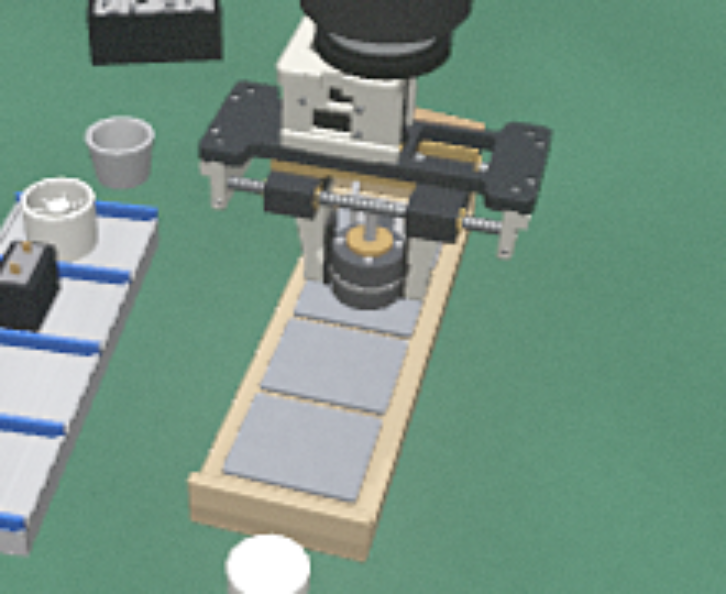

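Call:
step_arm:
  deltas:
    - [-0.4,0,0,0,1]
    - [-1.8,0,0,0,1]
    - [-4.2,0,0,0,1]
    - [-6.2,-0.6,-0.8,-1,1]
    - [-6.7,-2.2,-3,-2,1]
    - [-6.7,-4.4,-6,-3,1]
    - [-6.7,-6.7,-9.2,-4,1]
    - [-6.7,-9,-12.4,-5,1]
    - [-6.7,-11.3,-15.5,-5.6,1]
    - [-6.7,-13,-17.9,-5.6,1]

```text
t: 19.0
eef_pos: [0.6532, 0.0535, 0.1143]
ee_rot: [2.69, 1.571, -0.522]
force: [1.5, -0.0, -2.0]
width: 0.0453
```

```bash
python3 - <<'E'
from h import *
sent(-6.7,-13,-17.9,-5.6)
plan(.6675,.0610,.0434,-4.1)
f=grab_frame("side");im=f["pixels"][80:260,120:340,::-1];cv2.imwrite("pics/s9.png",cv2.resize(im,None,fx=3.3,fy=3.3))
E
```

```text
t 19.0 cmd [0.651  0.0522 0.1147] -184.1 meas [0.6532 0.0535 0.1143] 175.96 F [ 1.5 -0.  -2. ] w 0.0453
  deltas [ 7.13 -1.   -1.59] roll -0.0
```

View pics/s9.png

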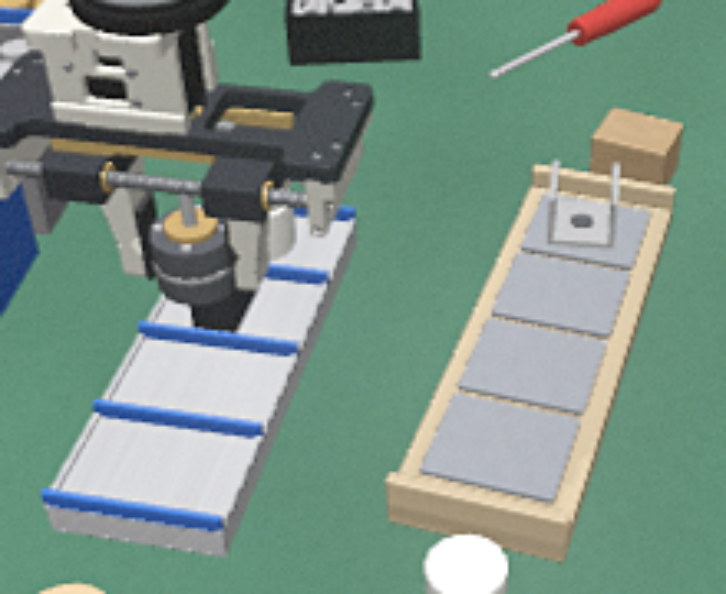

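The motor is held upright, and only the bracket is left on the supply rack (581,222). I lower the motor into the second bay from the left.

Call:
step_arm:
  deltas:
    - [0,-0.6,-1,0,1]
    - [0.4,-1,-1.6,0,1]
    - [1.6,-1,-1.6,0,1]
    - [3.2,-1,-1.6,0,1]
    - [4.8,-1,-1.6,0,1]
    - [6,-1,-1.6,0,1]
    - [6.6,-1,-1.6,0,1]
    - [6.9,-1,-1.6,0,1]
    - [7.05,-1,-1.6,0,1]
    - [7.1,-1,-1.6,0,1]

```text
t: 19.88
eef_pos: [0.6679, 0.061, 0.0441]
ee_rot: [-2.917, 1.57, 0.153]
force: [-0.3, 0.1, -2.3]
width: 0.0456
```

Call:
step_arm:
  deltas:
    - [0.03,0,0,0,1]
    - [0.06,0,0,0,1]
    - [0.09,0,0,0,1]
    - [0.12,0,0,0,1]
    - [0.14,0,0,0,1]
    - [0.16,0,0,0,1]
    - [0.18,0,0,0,1]
    - [0.2,0,0,0,1]
    - [0.2,0,0,0,1]
    - [0.2,0,0,0,1]

```text
t: 20.72
eef_pos: [0.6676, 0.061, 0.0418]
ee_rot: [2.532, 1.571, -0.681]
force: [0.1, -0.5, -0.2]
width: 0.0457
```

```bash
python3 - <<'E'
from h import *
sent(7.3,-1,-1.6,0)
plan(.6675,.0610,.0434,-4.1)
E
```

```text
t 20.72 cmd [0.6676 0.061  0.0417] -184.1 meas [0.6676 0.061  0.0418] 175.9 F [ 0.1 -0.5 -0.2] w 0.0457
  deltas [-0.17  0.    0.01] roll -0.0
```

Call:
step_arm:
  deltas:
    - [0.02,0,0,0,1]
    - [0.04,0,0,0,1]
    - [0.04,0,0,0,0.46]
    - [0.04,0,0,0,0.35]
    - [0.04,0,0,0,0]
    - [0.04,0,0,0,0]
    - [0.04,0,0,0,0]
    - [-0.4,0,0,0,0]
    - [-2,0,0,0,0]
    - [-4.5,0,0,0,0]

```text
t: 21.55
eef_pos: [0.6659, 0.0605, 0.0848]
ee_rot: [0.342, 1.566, -2.871]
force: [-0.1, -0.1, 0.9]
width: 0.0858
```

```bash
python3 - <<'E'
from h import *
sent(-4.5,0,0,0)
plan(.4458,-.1143,.12,1)
f=grab_frame("side");im=f["pixels"][80:260,120:340,::-1];cv2.imwrite("pics/s10.png",cv2.resize(im,None,fx=3.3,fy=3.3))
E
```

```text
t 21.55 cmd [0.6676 0.061  0.0867] -184.1 meas [0.6659 0.0605 0.0848] 175.87 F [-0.1 -0.1  0.9] w 0.0858
  deltas [-3.33 19.07 20.87] roll -5.1
```

View pics/s10.png

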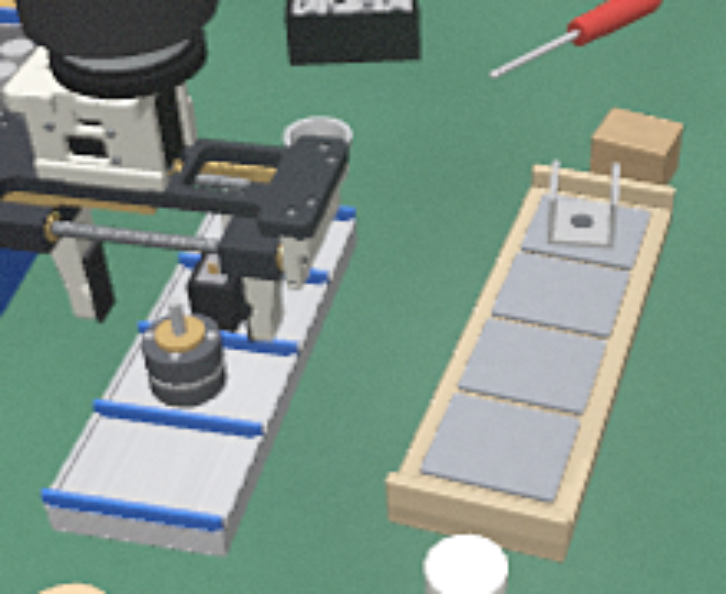

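Call:
step_arm:
  deltas:
    - [-1.8,0,0,0,0]
    - [-3.3,0.6,0.7,-1,0]
    - [-3.3,2.4,2.6,-2,0]
    - [-3.3,4.8,5.2,-3,0]
    - [-3.3,7.4,8.1,-4,0]
    - [-3.3,10,11,-5.1,0]
    - [-3.3,12.6,13.8,-5.1,0]
    - [-3.3,15.2,16.6,-5.1,0]
    - [-3.3,17.4,19,-5.1,0]
    - [-3.3,19.1,20.9,-5.1,0]

```text
t: 22.43
eef_pos: [0.4433, -0.1158, 0.1201]
ee_rot: [-2.787, 1.57, 0.372]
force: [-0.6, -0.1, 0.7]
width: 0.0873
```

```bash
python3 - <<'E'
from h import *
sent(-3.3,19.1,20.9,-5.1)
plan(.4458,-.1143,.048,1)
for cam in ("top","side"):
  f=grab_frame(cam);W=cloud(f)
  for n,xy,h in(("m",(667.5,61),.056),("c",(662.5,-8.8),.056),("w",(657.5,-78.6),.056),("b",(446,-114),.062)):
    m=(np.hypot(W[...,0]*1000-xy[0],W[...,1]*1000-xy[1])<36)&(W[...,2]>h-.006)&(W[...,2]<h+.005);p=W[m]
    if len(p)>10: print(cam,n,len(p),rect(p[:,:2]))
E
```

```text
t 22.43 cmd [ 0.4455 -0.1146  0.1197] -179.0 meas [ 0.4433 -0.1158  0.1201] -179.03 F [-0.6 -0.1  0.7] w 0.0873
  deltas [ 7.17 -0.03 -0.03] roll -0.0
top m 454 (array([668.2,  60.8]), array([44.9, 44.2]), 10.89)
top c 408 (array([663.7,  -8.2]), array([45.1, 31.2]), 87.62)
top w 159 (array([657.9, -78.5]), array([46.4, 46.5]), 81.0)
side m 262 (array([667.6,  61.2]), array([44.5, 44.8]), 3.09)
side c 244 (array([662.5,  -9.5]), array([49.4, 29.9]), 85.18)
side w 187 (array([657.4, -80.2]), array([45.5, 47.5]), 15.58)
side b 61 (array([ 445.3, -116.1]), array([50.7, 44.5]), 89.24)
```

Call:
step_arm:
  deltas:
    - [0.5,0,0,0,0]
    - [1.8,0,0,0,0]
    - [3.4,0,0,0,0]
    - [5,0,0,0,0]
    - [6.2,0,0,0,0]
    - [6.9,0,0,0,0]
    - [7.2,0,0,0,0]
    - [7.2,0,0,0,0]
    - [7.2,0,0,0,0]
    - [7.2,0,0,0,0]

```text
t: 23.37
eef_pos: [0.4461, -0.1144, 0.0483]
ee_rot: [-3.09, 1.57, 0.07]
force: [0.6, 0.2, -0.7]
width: 0.0878
```

Call:
step_arm:
  deltas:
    - [0,0,0,0,1]
    - [0,0,0,0,1]
    - [0,0,0,0,1]
    - [0,0,0,0,1]
    - [0,0,0,0,1]
    - [0,0,0,0,1]
    - [0,0,0,0,1]
    - [0,0,0,0,1]
    - [0,0,0,0,1]
    - [0,0,0,0,1]
  squeeze: 18

```text
t: 24.2
eef_pos: [0.4454, -0.1146, 0.0477]
ee_rot: [0.34, 1.571, -2.784]
force: [-0.2, -0.3, 0.7]
width: 0.0438
```

```bash
python3 - <<'E'
from h import *
sent(7.2,0,0,0)
plan(.6725,.1308,.115,-4.1)
f=grab_frame("side");im=f["pixels"][80:260,180:400,::-1];cv2.imwrite("pics/s11.png",cv2.resize(im,None,fx=3.3,fy=3.3))
E
```

```text
t 24.2 cmd [ 0.4455 -0.1146  0.0477] -179.0 meas [ 0.4454 -0.1146  0.0477] -179.0 F [-0.2 -0.3  0.7] w 0.0438
  deltas [ -6.73 -24.14 -23.12] roll 5.1
```

View pics/s11.png

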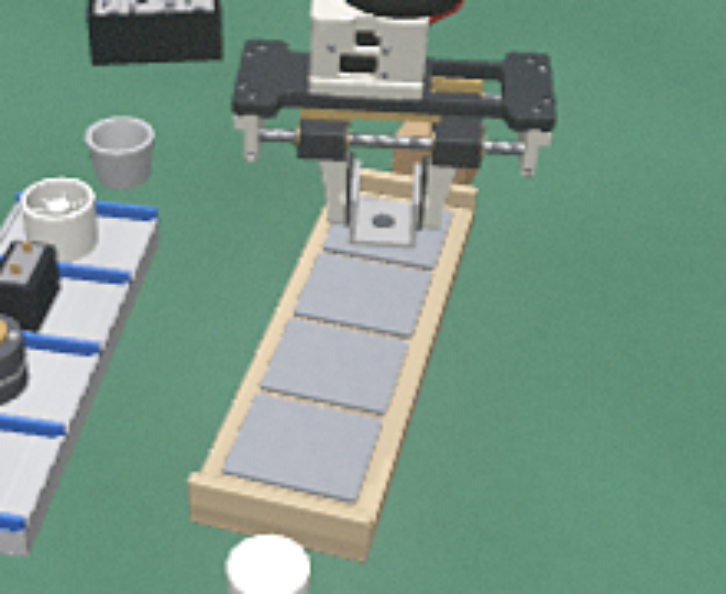

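Call:
step_arm:
  deltas:
    - [-0.4,0,0,0,1]
    - [-1.8,0,0,0,1]
    - [-4.2,0,0,0,1]
    - [-6.4,-0.4,-0.4,0,1]
    - [-7.4,-2,-1.9,1,1]
    - [-7.4,-4.2,-4,2,1]
    - [-7.4,-6.7,-6.4,3,1]
    - [-7.4,-9.2,-8.8,4,1]
    - [-7.4,-11.7,-11.2,5.1,1]
    - [-7.4,-14.2,-13.6,5.1,1]

```text
t: 25.08
eef_pos: [0.5796, 0.0311, 0.1218]
ee_rot: [-0.178, 1.57, 2.891]
force: [0.1, -1.2, -2.1]
width: 0.044
```

```bash
python3 - <<'E'
from h import *
sent(-7.4,-14.2,-13.6,5.1)
plan(.6725,.1308,.0434,-4.1)
E
```

```text
t 25.08 cmd [0.579  0.0298 0.1217] -184.1 meas [0.5796 0.0311 0.1218] 175.82 F [ 0.1 -1.2 -2.1] w 0.044
  deltas [  7.83 -10.74  -8.6 ] roll -0.0
```

Call:
step_arm:
  deltas:
    - [0,-2.4,-1.9,0,1]
    - [0,-5,-4,0,1]
    - [0,-7.6,-6.1,0,1]
    - [0,-9.8,-7.8,0,1]
    - [0,-10.7,-8.6,0,1]
    - [0.4,-10.7,-8.6,0,1]
    - [1.6,-10.7,-8.6,0,1]
    - [3,-10.7,-8.6,0,1]
    - [4.5,-10.7,-8.6,0,1]
    - [6,-10.7,-8.6,0,1]

```text
t: 25.92
eef_pos: [0.6709, 0.1291, 0.0604]
ee_rot: [0.213, 1.569, -3.002]
force: [0.8, -0.7, -1.2]
width: 0.0437
```

Call:
step_arm:
  deltas:
    - [0.9,0,0,0,1]
    - [1.4,0,0,0,1]
    - [1.65,0,0,0,1]
    - [1.75,0,0,0,1]
    - [1.8,0,0,0,1]
    - [1.84,0,0,0,1]
    - [1.88,0,0,0,1]
    - [1.91,0,0,0,1]
    - [1.94,0,0,0,1]
    - [1.97,0,0,0,1]

```text
t: 26.75
eef_pos: [0.6725, 0.1304, 0.0422]
ee_rot: [-2.567, 1.57, 0.503]
force: [0.6, -0.9, -2.9]
width: 0.0443
```

```bash
python3 - <<'E'
from h import *
sent(7.97,-10.7,-8.6,0)
plan(.6725,.1308,.0417,-4.1)
f=grab_frame("side");im=f["pixels"][80:260,120:340,::-1];cv2.imwrite("pics/s12.png",cv2.resize(im,None,fx=3.3,fy=3.3))
E
```

```text
t 26.75 cmd [0.6724 0.1304 0.042 ] -184.1 meas [0.6725 0.1304 0.0422] 175.9 F [ 0.6 -0.9 -2.9] w 0.0443
  deltas [ 0.03 -0.04 -0.  ] roll -0.0
```

View pics/s12.png

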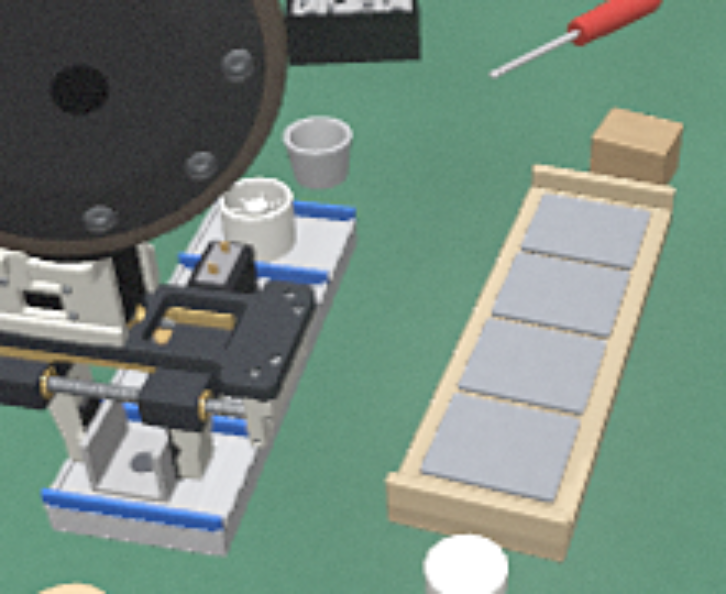

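Call:
step_arm:
  deltas:
    - [0.01,0,0,0,1]
    - [0.02,0,0,0,1]
    - [0.03,0,0,0,1]
    - [0.04,0,0,0,1]
    - [0.05,0,0,0,1]
    - [0.06,0,0,0,1]
    - [0.06,0,0,0,1]
    - [0.06,0,0,0,1]
    - [0.06,0,0,0,1]
    - [0.06,0,0,0,1]

```text
t: 27.63
eef_pos: [0.6724, 0.1304, 0.0418]
ee_rot: [-3.02, 1.571, 0.05]
force: [-3.0, 0.2, 4.9]
width: 0.0434
```

```bash
python3 - <<'E'
from h import *
sent(.06,0,0,0)
plan(.6725,.1308,.0417,-4.1)
E
```

```text
t 27.63 cmd [0.6724 0.1304 0.0414] -184.1 meas [0.6724 0.1304 0.0418] 175.91 F [-3.   0.2  4.9] w 0.0434
  deltas [-0.03 -0.04 -0.  ] roll -0.0
```

Contact at about 5 N. I release and retreat straight up.

Call:
step_arm:
  deltas:
    - [-0.02,0,0,0,1]
    - [-0.03,0,0,0,0.48]
    - [-0.03,0,0,0,0.35]
    - [-0.03,0,0,0,0]
    - [-0.03,0,0,0,0]
    - [-0.03,0,0,0,0]
    - [-0.03,0,0,0,0]
    - [-0.5,0,0,0,0]
    - [-2,0,0,0,0]
    - [-4.5,0,0,0,0]

```text
t: 28.47
eef_pos: [0.6707, 0.1297, 0.0844]
ee_rot: [0.428, 1.566, -2.785]
force: [0.6, 0.4, 0.8]
width: 0.0868
```

Call:
step_arm:
  deltas:
    - [-2.5,0,0,0,0]
    - [-5,0,0,0,0]
    - [-7.5,0,0,0,0]
    - [-8,-2,2,0,0]
    - [-8,-4.5,4.5,0,0]
    - [-8,-7,7,0,0]
    - [-8,-9.5,9.5,0,0]
    - [-8,-11,11,0,0]
    - [-8,-12,12,0,0]
    - [-8,-12,12,0,0]

```text
t: 29.3
eef_pos: [0.56, 0.2606, 0.1672]
ee_rot: [-2.175, 1.57, 0.897]
force: [0.4, -0.8, -0.7]
width: 0.0877
```

```bash
python3 - <<'E'
from h import *
s=get_state();print(s["t"],s["eef_pos"],s["force"],s["width"])
for cam in ("top","side"):
  f=grab_frame(cam);W=cloud(f);cv2.imwrite(f"pics/end_{cam}.png",f["pixels"][:,:,::-1])
  for n,xy,h in(("b",(672.5,131),.056),("m",(667.5,61),.056),("c",(662.5,-8.8),.056),("w",(657.5,-78.6),.056)):
    m=(np.hypot(W[...,0]*1000-xy[0],W[...,1]*1000-xy[1])<34)&(W[...,2]>h-.008)&(W[...,2]<h+.005);p=W[m]
    if len(p)>10: print(cam,n,len(p),rect(p[:,:2]),np.percentile(p[:,2],[10,50,90]).round(4))
im=f["pixels"][80:260,120:340,::-1];cv2.imwrite("pics/s13.png",cv2.resize(im,None,fx=3.3,fy=3.3))
E
```

```text
29.3 [0.56002496 0.26059872 0.16716313] [ 0.39667231 -0.76590388 -0.69891941] 0.08770051306571035
top b 160 (array([673.1, 130.9]), array([45.9, 45.1]), 84.98) [0.0503 0.0541 0.0564]
top m 454 (array([667.6,  60.5]), array([44.6, 44.7]), 17.77) [0.0528 0.0556 0.0593]
top c 423 (array([663.6,  -8.6]), array([45.4, 30.7]), 85.69) [0.0527 0.0549 0.0571]
top w 191 (array([658.4, -79.2]), array([45.9, 47. ]), 44.48) [0.0493 0.0539 0.0563]
side b 76 (array([670.2, 139.9]), array([56.7, 22.4]), 25.69) [0.0491 0.0548 0.0576]
side m 17 (array([669.8,  81. ]), array([ 4.2, 20.1]), 89.37) [0.0484 0.0494 0.0514]
```

View pics/s13.png

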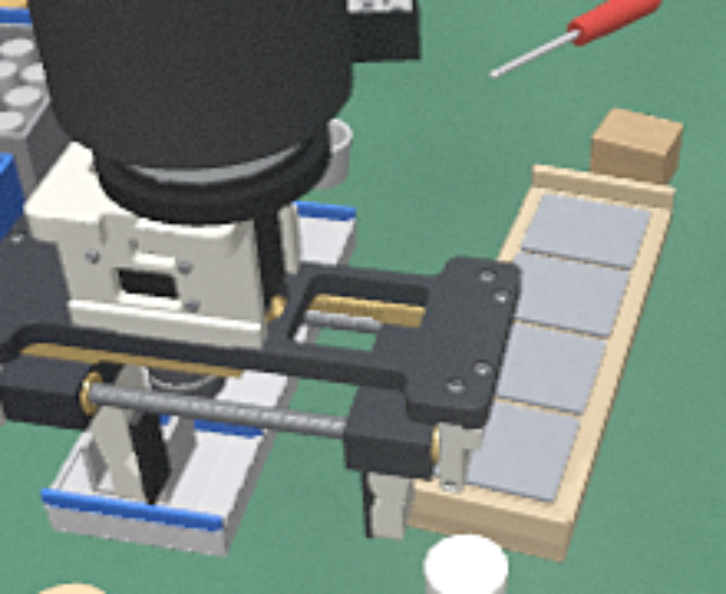

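View pics/end_top.png

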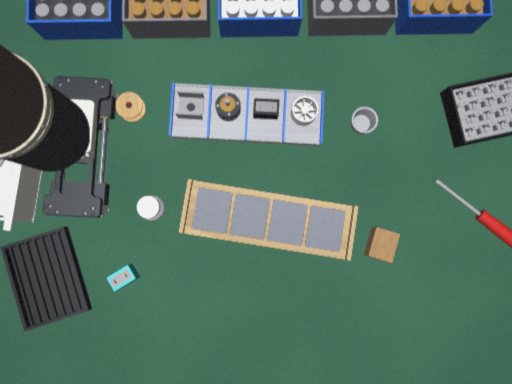

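The top view shows the bracket (190,105), motor (228,105), capacitor (266,108) and wheel (304,110) upright in their bays, in reverse order. The supply rack is empty, the decoy hasn't moved, and the arm is clear. I hand the job in.

```bash
python3 -c "
from station import *
print(job_done())"
```

```text
the job is handed in; nothing more can be done
None
```

All four parts are on the line rack in reverse order, and the job was handed in at about 29 s. From the left the bays now hold the bracket, motor, capacitor and wheel; on the supply rack the order was wheel, capacitor, motor, bracket.

- **Placing:** I lowered each part in small steps before letting go. The wheel and bracket showed clear floor contact, at about 8 N and 5 N. The capacitor and motor showed only a slight or unclear force. Their height matched the wheel's measured floor contact to about 0.5 mm, so I released them there.
- **Last checks:** The final top view shows every part upright and within about 1.5 mm of its bay centre, with top heights that match standing on the floor. The supply rack is empty, the turquoise look-alike is untouched, and the gripper is open and clear of everything.
- **Not confirmed:** The arm hid most of the line rack from the side camera at the end, so that view could not back up the final positions. Earlier side views agreed for the motor, capacitor and wheel. The bracket's final position rests on the top view alone.
- **Early slip:** My first move asked for more speed than a row allows, so it stopped short. I measured again before the first grasp and nothing was disturbed.

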